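Hold the recessed reset button of the handpiece controller

ROBOT

A 6-joint arm with a two-finger parallel gripper is mounted at the origin on a cart in front of the work surface, level with it; the furniture and walls round the work are solid. World frame = base frame: x ahead of the robot, y to its left, z up, the work surface at z = 0. Lengths are in m, angles in degrees, forces in N, time in s.
With the tool pointing down it reaches from about 0.3 to 0.75 m from the base axis. Payload 8.5 kg.
Tool frame: the origin (TCP) lies at the very end of the fingers, on their centre line; the grasp point (between the pads) lies 19 mm behind it; z points along the fingers, y is the line along which they close (so a half turn about z gives the same grasp; the last joint's range is limited). The gripper opens to 85 mm and grips with 20 to 120 N. Pads are 22 mm wide; open, the fingers measure 114 mm over their backs; the gripper's body (76 mm by 85 mm) begins 54 mm behind the grasp point. The pads swing forward as they close: fully open they stand 13 mm farther back than shut.
Start: joints at [-84.013, 21.807, 74.336, -0, 83.858, -12.336], TCP at [0.173, -0.522, 0.231] pointing down, gripper open.
Joint ranges: [-178.18, 178.18], [-50.72, 133.34], [12.68, 142.11], [-81.47, 261.47], [9.98, 163.14], [-165.26, 165.26]. Speed limits (degrees/s): [136.94, 136.94, 180, 180, 180, 180].

INTERFACE

Orientations are given as a 3x3 rotation matrix whose columns are the frame's x, y, z axes.
In Python, from rig import env, optics, spotter gives the robot as it stands.
- The arm moves only by the shell command python3 -m crank 'ROWS' [FORCE]. ROWS is JSON, one flat list of numbers, 5 for each row, row after row: the finger opening in cm, from 0 to 8.54, then the shift along the tool's x, y, z in cm, then the turn about the tool's z in rad. A call has exactly 8 rows; each row shifts and turns the commanded pose from where the row before left it, along the tool's axes as they then stand; what a row does not reach is not made up. A row lasts 1/12 s, in which the tool goes at most 41.7 mm and 7.16 degrees, less where a joint would pass 70% of its speed; a pose out of reach is approached as far as the arm can. A call is refused whole if a number of a shift passes 4.17 or a number of a turn 0.125, either way. A call with a gripper value outside its range is refused whole. The fingers move at their own pace and stop on an object; FORCE is the grip in N (left out, the last holds). Time passes only in rows, so rows that do not move let the fingers close, or fill a call up. It gives the time, the measured TCP pose, the force, the opening and the grip force at its end, in the units of the state.
- env.observe(): the state, without advancing time (a new reading comes with each control period).
- optics.get_image(name): name is "scene" or "top"; returns a dict with "color" (384x512x3 uint8, red, green, blue), "intrinsics" (3x3 intrinsics, pixels), "distortion" ([k1, k2, p1, p2, k3] as OpenCV has them; the pictures are not rectified), "pose" (4x4, takes a point from camera to world coordinates). Camera axes: x right, y up, looking along -z (the intrinsics and any distortion apply to the point x, -y, -z); pixel columns grow to the right and rows downward; lengths in m; the calibration is good to about 2 mm. A picture is of the moment at which its call begins. There is no depth.
- env.close_job(): hands the job in; it is judged then, once.
Trained networks look in a picture, given as the dict that the camera call returned (one of the last four; its "shot" number tells which), for a name from the list of things; names that differ only in an ending like _2 or _b are one class to them, and where a whole thing is asked for, a point or a joint stands for the part that bears it (a point fixed in the world has none). Each returns a list of dicts, best first, with "score" (0 to 1); they miss things now and then, are a little off and sometimes report something else, mostly with a low value. They report only what shows in the picture. A call takes as long as a camera call.
- spotter.look_for(picture, query): "at" ([column, row] as shares, 0 to 1, of the picture: columns of its width, rows of its height, amid what is visible of it).
The state is a dict: "time_s": time; "q": joint angles; "qvel": joint speeds; "joint_efforts": joint torques, N m; "position": TCP position; "tool_rot": TCP orientation; "ft_force": force on the tool from outside, world axes, zero at the start; "wrist_torque": the same for the moment, N m; "grip_width": finger opening in m; "gripper_force": force on a finger pad.
Only numpy, scipy, OpenCV 4.12 (cv2) and the standard library are available. Lean on these libraries where they do the work, as an engineer would, in place of code of your own. Each camera call takes 0.05 s, during which the arm holds its last target. There are 200 camera calls.

TASK

The handpiece controller (the grey box with a shutter) has tripped. First slide the little shutter on its lid fully open to uncover the reset hole, then with the slim reset stylus from the tool rack (the tool with the thin shank and the ball top) reach down through the hole, press the recessed button well down and hold it there: finish with the stylus still in the gripper and the button held down. Leave the thick-shanked tool in the rack and the other things on the bench where they are.

Things in the scene. Friction and masses are not known exactly. Their poses are not given: they have to be found in the camera images.
- controller: the handpiece controller, a fixed grey box 150 (x) x 130 (y) x 64 (z) mm with a black fascia, dial and sockets on its front (-x side). Origin: centre of its underside, on the bench; z up. Its lid is flat and 6 mm thick, its top 64 mm above the bench; the box below the lid is hollow. A shutter runs along the box's y axis on the lid between two 4.5 mm high rails
- reset_hole (a point): centre of the round reset hole at the top face of the controller's lid, at (0, -24, 64) mm in the controller's frame, axes as the controller's. The hole is 11 mm across and goes through the 6 mm lid; the flat top of the reset button (20 mm across) lies 25 mm below the lid's top face, centred under the hole
- shutter (a joint): travel of the shutter in m: 0 = closed, centred over the hole; grows as it slides toward the controller's +y (left) side; stop at 0.032. The steel shutter plate is 42 (x) x 30 (y) mm and its top is 3.7 mm above the lid; the hole is wholly clear from 0.021 on. It stays where it is left; moving it takes about 1.2 N
- shutter_ridge (a point): top centre of the upright black ridge in the middle of the shutter, moving with it; 19.5 mm above the lid's top. The ridge is 26 mm long along the controller's x, 10 mm wide along its y, and stands 15.8 mm above the shutter plate, to be pinched from above across its 10 mm width or pushed
- reset_button (a joint): travel of the sprung reset button in m: 0 = up, grows as it is pressed down; stop at 0.008. It needs about 1.6 N to start, 5.6 N at 0.005 and 8 N at 0.008, and springs back when let go
- tool_rack: fixed aluminium rack, 64 (x) x 150 (y) x 76 (z) mm, open at front and back: a base, two end cheeks and a 10 mm top plate with two 17 mm holes at y = +35 and -35 mm, one tool hanging in each. Origin: centre of its underside, on the bench; z up
- stylus: the slim reset stylus, 40-85 g, upright in one of the rack's holes (either one). Origin at its lower tip, z up along it. From the tip: thin steel shank 6 mm across up to 58 mm; locating plug 15 mm across 58 to 68 mm (in the hole); flange 24 mm across 68 to 72 mm, resting on the rack; square black handle 15 x 15 mm, flat sides along its x and y, 72 to 128 mm; ball top 19 mm across, up to 138.5 mm. Lift it 75 mm or more to clear the rack
- stylus_tip (a point): lower tip of the stylus's shank (the stylus's origin), axes as the stylus's
- plugger: the other tool in the rack, not wanted: same handle, flange and plug, but a thick 12 mm shank (too thick for the reset hole) and a flat disc 25 mm across as its top at 127 to 132 mm. Origin at its lower tip, z up
- stone_cast: bystander: yellowish dental stone cast of a jaw, 50 x 62 x 27 mm; origin at the centre of its underside
- bottle: bystander: small white bottle with a red cap, 34 mm across, 75 mm tall; origin at the centre of its underside
- tin: bystander: low round tin with a blue lid, 68 mm across, 25 mm tall; origin at the centre of its underside
- pot: bystander: round white plastic pot with a cream lid, 76 mm across, 74 mm tall; origin at the centre of its underside
- brush: bystander: wooden nail brush, 35 x 90 x 28 mm; origin at the centre of its underside

How it is judged:
By the outcome, as a careful person would: the job done as asked, in the order asked, and still so for the second after the job is handed in, while the arm keeps its last pose, push and grip.
It also fails if it takes over 51 s, if anything falls off the work surface, if the arm or the gripper's body presses on something with over 40 N, if the wrist force passes 120 N, or if a joint passes its speed limit or range.

## Working session

There is one attempt and no reset: what is moved stays moved. The work goes in short steps, Python scripts to look and compute and a shell command to move; the robot and the scene stay as the last step left them, time stands still between calls to the robot, and variables do not carry over. Pictures are saved under pics/ and viewed, at most 10 in all, crops included, and the job is handed in when it is done.

```bash
mkdir -p pics; ls; cat > h.py <<'E'
import numpy as np, cv2
from rig import env, optics, spotter
def ray(p,uv):
    K=np.array(p["intrinsics"]);D=np.array(p["distortion"],float);T=np.array(p["pose"])
    n=cv2.undistortPoints(np.array([[uv]],float),K,D)[0,0]
    d=T[:3,:3]@np.array([n[0],-n[1],-1.]);return T[:3,3],d
def onz(p,uv,z):
    o,d=ray(p,uv);return o+d*(z-o[2])/d[2]
def proj(p,X):
    T=np.array(p["pose"]);c=(np.array(X,float).reshape(-1,3)-T[:3,3])@T[:3,:3]
    c=c*[1,-1,-1]
    return cv2.projectPoints(c,np.zeros(3),np.zeros(3),np.array(p["intrinsics"]),np.array(p["distortion"],float))[0][:,0]
def tri(a,ua,b,ub):
    A=[];B=[]
    for p,u in((a,ua),(b,ub)):
        o,d=ray(p,u);d/=np.linalg.norm(d);M=np.eye(3)-np.outer(d,d);A.append(M);B.append(M@o)
    X=np.linalg.solve(sum(A),sum(B));return X
def find(p,n,k=3):
    return [(np.array(r["at"])*[512,384],round(r["score"],2)) for r in spotter.look_for(p,n)[:k]]
E
python3 - <<'E'
from h import *
a=optics.get_image("scene");b=optics.get_image("top")
for n,p in(("scene",a),("top",b)):
    cv2.imwrite(f"pics/{n}0.png",cv2.resize(p["color"][:,:,::-1],(800,600),interpolation=cv2.INTER_CUBIC))
    print(n,np.round(np.array(p["pose"]),3).tolist(),p["intrinsics"][0][0])
    for q in["controller","reset_hole","shutter_ridge","tool_rack","stylus","stylus_tip","plugger"]: print(q,[(u.round(1).tolist(),s) for u,s in find(p,q)])
s=env.observe();print(s["position"],s["tool_rot"],s["ft_force"],s["time_s"])
E
```

```text
pics
scene [[-0.489, 0.527, -0.695, -0.432], [-0.872, -0.286, 0.397, 0.503], [0.01, 0.8, 0.599, 0.9], [0.0, 0.0, 0.0, 1.0]] 452.9381522816493
controller [([275.6, 188.6], 0.66)]
reset_hole [([272.3, 189.6], 0.95)]
shutter_ridge []
tool_rack [([206.4, 236.6], 0.83)]
stylus [([214.3, 215.4], 0.65)]
stylus_tip [([216.6, 212.5], 0.59)]
plugger [([196.4, 221.7], 0.58), ([216.4, 216.7], 0.52)]
top [[-0.009, 0.989, -0.148, 0.344], [-1.0, -0.007, 0.015, 0.007], [0.014, 0.148, 0.989, 1.21], [0.0, 0.0, 0.0, 1.0]] 370.25302834395995
controller [([296.5, 203.3], 0.94)]
reset_hole [([294.2, 204.8], 0.74)]
shutter_ridge [([300.1, 201.3], 0.71)]
tool_rack [([199.0, 224.1], 0.96), ([299.0, 197.6], 0.61)]
stylus [([208.9, 221.5], 0.56)]
stylus_tip [([212.7, 218.0], 0.43)]
plugger [([188.4, 218.6], 0.53)]
[ 0.17289719 -0.52209276  0.23132897] [[ 9.49291665e-01  3.14396780e-01  7.85841363e-07]
 [ 3.14396780e-01 -9.49291665e-01 -2.76171713e-06]
 [-1.22282315e-07  2.86874104e-06 -1.00000000e+00]] [ 0.63524027  0.05164028 -0.2032519 ] 0.8
```

View pics/scene0.png

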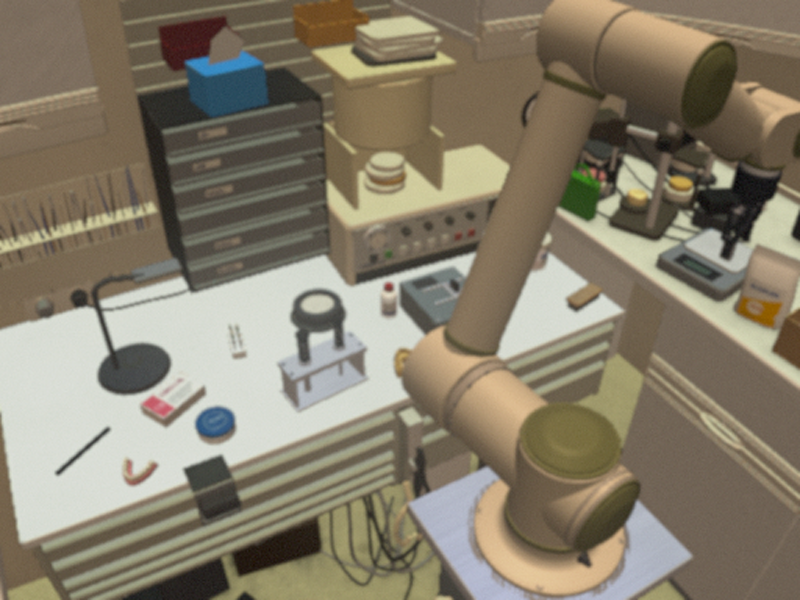

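View pics/top0.png

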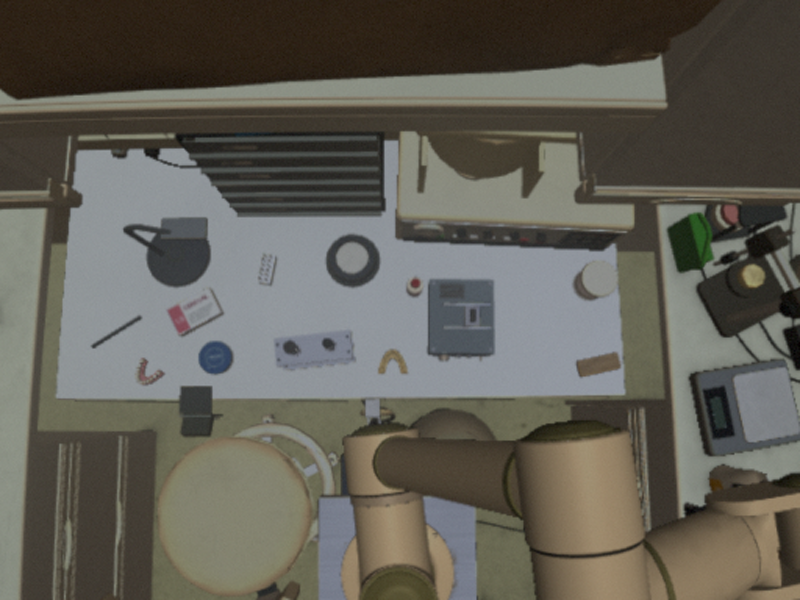

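The scene view shows the controller at about (440,298) and the rack at (325,370). In the top view the controller is at (461,317), with its shutter ridge near (473,315). The rack is at (315,348), with tools at (292,348) and (328,344). I'll crop in closer to tell the two tools apart.

```bash
python3 - <<'E'
from h import *
a=optics.get_image("scene");b=optics.get_image("top")
def crop(p,x0,y0,w,h):
    return cv2.resize(p["color"][y0:y0+h,x0:x0+w,::-1],(400,300),interpolation=cv2.INTER_CUBIC)
c=np.vstack([np.hstack([crop(b,170,200,64,48),crop(b,264,172,64,64)[:300]]),np.hstack([crop(a,170,180,80,60+20),crop(a,250,165,60,45)])])
cv2.imwrite("pics/c1.png",c)
E
```

```text
(no output)
```

View pics/c1.png

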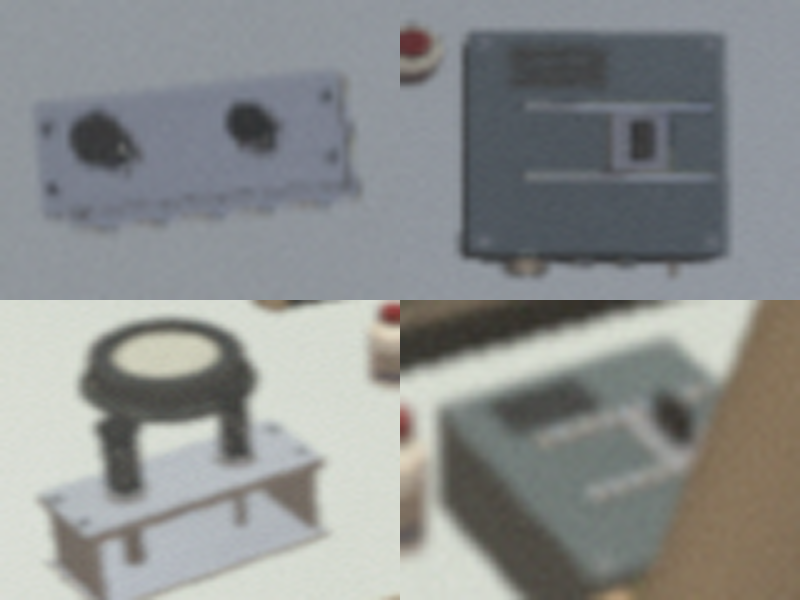

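The right-hand tool (-y side) has the thin shank and ball top, so it is the stylus. The left one carries the wide disc. Next I'll fit the poses.

```bash
cat > fit.py <<'E'
from h import *
from scipy.optimize import least_squares
b=optics.get_image("top")
def fit(name,uv,L,W,z,x0):
    loc=np.array([[L/2,W/2],[L/2,-W/2],[-L/2,-W/2],[-L/2,W/2]])
    def R(t): return np.array([[np.cos(t),-np.sin(t)],[np.sin(t),np.cos(t)]])
    w=lambda q,l:np.c_[l@R(q[2]).T+q[:2],np.full(len(l),z)]
    r=least_squares(lambda q:(proj(b,w(q,loc))-uv).ravel(),x0)
    print(name,r.x[:2].round(4),"yaw",np.degrees(r.x[2]).round(2),"res",r.fun.round(1));return r.x,R(r.x[2])
uc=np.array([[67,35],[325,35],[325,255],[65,252]])/[6.25,300/64]+[264,172]
ur=np.array([[37,103],[335,72],[345,185],[45,215]])/6.25+[170,200]
q,R=fit("ctrl",uc,.150,.130,.064,[.5,-.1,0])
print("hole",R@[0,-.024]+q[:2],"ridge px",onz(b,[302.7,201.9],.0835).round(4))
q2,R2=fit("rack",ur,.064,.150,.076,[.4,.2,0])
print("stylus",R2@[0,-.035]+q2[:2],"ball px",onz(b,[170+246/6.25,200+122/6.25],.137).round(4), "plug", R2@[0,.035]+q2[:2],onz(b,[170+92/6.25,200+136/6.25],.140))
a=optics.get_image("scene")
print([(n,onz(b,find(b,n)[0][0],h).round(3)) for n,h in(("bottle",.07),("stone_cast",.02),("tin",.025),("pot",.07)) if find(b,n)])
s=env.observe();print(s["position"],np.degrees(np.arctan2(s["tool_rot"][1][0],s["tool_rot"][0][0])))
E
python3 fit.py
```

```text
ctrl [ 0.5091 -0.133 ] yaw -1.3 res [ 0.  -0.7 -0.3 -0.   0.2  0.3  0.1  0.4]
hole [ 0.50859401 -0.15700792] ridge px [ 0.5082 -0.1535  0.0835]
rack [0.4462 0.1613] yaw 5.44 res [-0.5 -1.4  0.3 -1.3  0.6  1.2 -0.3  1.4]
stylus [0.44953372 0.12650052] ball px [0.4505 0.1273 0.137 ] plug [0.44290183 0.19618565] [0.44419471 0.19833676 0.14      ]
[('bottle', array([ 0.573, -0.04 ,  0.07 ])), ('stone_cast', array([0.433, 0.006, 0.02 ])), ('tin', array([0.446, 0.364, 0.025])), ('pot', array([ 0.581, -0.408,  0.07 ]))]
[ 0.17291111 -0.52208886  0.23130261] 18.322420206501196
```

```bash
python3 -m crank '[4,0,0,0,0.114, 4,0,0,0,0.114, 4,0,0,0,0.114, 4,2,-2,0,0, 4,2.7,-3.1,0,0, 4,2.7,-3.1,0,0, 4,2.7,-3.1,0,0, 4,2.7,-3.1,0,0]' 30
python3 -m crank '[4,2.7,-3.1,0,0, 4,2.7,-3.1,0,0, 4,2.7,-3.1,0,0, 4,2.7,-3.1,0,0, 4,2.7,-3.1,0,0, 4,2.7,-3.1,0,0, 4,2,-2.5,0,0, 4,0,0,0,0]'
```

```text
time_s: 2.07
position: [0.3049, -0.3795, 0.2314]
tool_rot: [[1.0, -0.023, 0.0], [-0.023, -1.0, -0.0], [0.0, 0.0, -1.0]]
ft_force: [0.2, -0.4, -0.4]
grip_width: 0.0401
gripper_force: 0.0
time_s: 2.73
position: [0.4932, -0.17, 0.2313]
tool_rot: [[1.0, -0.017, 0.001], [-0.017, -1.0, 0.001], [0.001, -0.001, -1.0]]
ft_force: [-0.2, -0.8, -0.3]
grip_width: 0.0399
gripper_force: 0.0
```

```bash
python3 -m crank '[4,1.5,-1.4,0,0, 4,0,0,0,0, 4,0,0,3,0, 4,0,0,4,0, 4,0,0,3.5,0, 4,0,0,1.5,0, 4,0,0,0,0, 4,0,0,0,0]'
python3 - <<'E'
from h import *
a=optics.get_image("scene");b=optics.get_image("top")
c=lambda p,x,y:cv2.resize(p["color"][y:y+72,x:x+96,::-1],(400,300),interpolation=cv2.INTER_CUBIC)
cv2.imwrite("pics/p2.png",np.hstack([c(b,250,165),c(a,235,150)]))
E
```

```text
time_s: 3.4
position: [0.5058, -0.1611, 0.1115]
tool_rot: [[1.0, -0.023, -0.001], [-0.023, -1.0, 0.0], [-0.001, -0.0, -1.0]]
ft_force: [0.2, -0.1, 0.3]
grip_width: 0.0398
gripper_force: 0.0
```

View pics/p2.png

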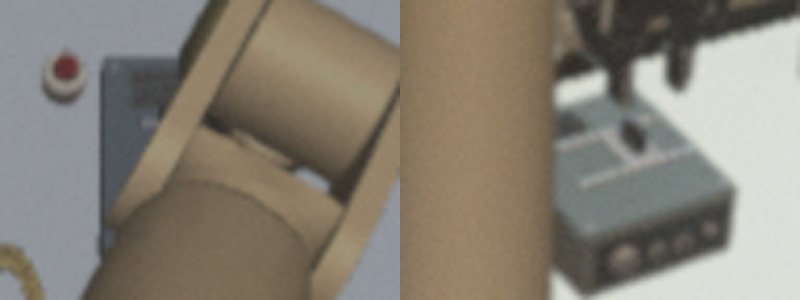

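The scene crop shows the ridge clearly at about full-picture pixel (291,182), with both open fingers standing above it.

```bash
python3 - <<'E'
from h import *
a=optics.get_image("scene")
print("ridge mid",onz(a,[291.4,182.4],.0755),find(a,"shutter_ridge"),find(a,"shutter"))
for r in find(a,"shutter_ridge"): print(onz(a,r[0],.08))
s=env.observe();print(s["position"],proj(a,s["position"]))
E
```

```text
ridge mid [ 0.5073122  -0.15622288  0.0755    ] [(array([197.9904, 220.3008]), 0.7)] []
[0.47466602 0.1726806  0.08      ]
[ 0.50636683 -0.16068448  0.11242816] [[293.4540453 172.3989976]]
```

```bash
python3 -m crank '[4,0.1,-0.5,1,0, 4,0,0,1.5,0, 4,0,0,1.3,0, 4,0,0,0,0, 4,0,0,0,0, 0,0,0,0,0, 0,0,0,0,0, 0,0,0,0,0]' 30
python3 -m crank '[0,0,0,0,0, 0,0,0,0,0, 0,0,0,0,0, 0,0,-0.3,0,0, 0,0,-0.5,0,0, 0,0,-0.5,0,0, 0,0,-0.5,0,0, 0,0,0,0,0]'
```

```text
time_s: 4.37
position: [0.5076, -0.1556, 0.0744]
tool_rot: [[1.0, -0.022, 0.002], [-0.022, -1.0, -0.001], [0.002, 0.001, -1.0]]
ft_force: [-0.8, 1.1, 3.2]
grip_width: 0.0092
gripper_force: 33.6
time_s: 5.03
position: [0.5079, -0.1371, 0.0743]
tool_rot: [[1.0, -0.022, 0.002], [-0.022, -1.0, -0.001], [0.002, 0.001, -1.0]]
ft_force: [-1.4, 1.2, 6.2]
grip_width: 0.0088
gripper_force: 33.9
```

```bash
python3 -m crank '[0,0,-0.4,0,0, 0,0,-0.4,0,0, 0,0,-0.2,0,0, 0,0,-0.1,0,0, 0,0,-0.1,0,0, 0,0,-0.1,0,0, 0,0,0,0,0, 0,0,0,0,0]'
```

```text
time_s: 5.7
position: [0.5081, -0.1247, 0.0743]
tool_rot: [[1.0, -0.022, 0.001], [-0.022, -1.0, -0.001], [0.001, 0.001, -1.0]]
ft_force: [-1.7, -0.5, 6.8]
grip_width: 0.0093
gripper_force: 33.9
```

```bash
python3 -m crank '[0,0,-0.1,0,0, 0,0,-0.1,0,0, 0,0,-0.1,0,0, 0,0,-0.1,0,0, 0,0,0,0,0, 0,0,0,0,0, 0,0,0,0,0, 0,0,0,0,0]'
```

```text
time_s: 6.37
position: [0.5082, -0.1243, 0.0743]
tool_rot: [[1.0, -0.022, 0.001], [-0.022, -1.0, -0.007], [0.001, 0.007, -1.0]]
ft_force: [-4.9, -18.6, 2.2]
grip_width: 0.0087
gripper_force: 33.4
```

The shutter met its stop after about 31 mm, which puts the hole at about (0.508, -0.157). Now I'll release it and go for the stylus.

```bash
python3 -m crank '[0,0,0.3,0,0, 4,0,0,0,0, 4,0,0,0,0, 4,0,0,0,0, 4,0,0,-3,0, 4,0,0,-4,0, 4,0,0,-4,0, 4,0,0,-3,-0.118]'
python3 -m crank '[4,-0.4,-2.5,0,0, 4,-0.5,-4,0,0, 4,-0.5,-4,0,0, 4,-0.5,-4,0,0, 4,-0.5,-4,0,0, 4,-0.5,-4,0,0, 4,-0.5,-3,0,0, 4,0,0,0,0]'
python3 - <<'E'
from h import *
s=env.observe();R=np.array(s["tool_rot"]);print(s["position"],R.T@(np.array([.450,.127,.18])-s["position"]),s["grip_width"])
a=optics.get_image("scene");b=optics.get_image("top")
c=lambda p,x,y:cv2.resize(p["color"][y:y+72,x:x+96,::-1],(400,300),interpolation=cv2.INTER_CUBIC)
cv2.imwrite("pics/p3.png",np.vstack([np.hstack([c(b,165,180),c(a,165,175)]),np.hstack([c(b,255,165),c(a,235,150)])]))
E
```

```text
time_s: 7.03
position: [0.5081, -0.1232, 0.2164]
tool_rot: [[0.995, 0.096, 0.002], [0.096, -0.995, -0.001], [0.002, 0.001, -1.0]]
ft_force: [1.6, -0.3, -0.0]
grip_width: 0.04
gripper_force: 0.0
time_s: 7.7
position: [0.4475, 0.1316, 0.2134]
tool_rot: [[0.995, 0.101, -0.001], [0.101, -0.995, 0.001], [-0.001, -0.001, -1.0]]
ft_force: [-0.4, 0.1, 0.4]
grip_width: 0.04
gripper_force: 0.0
[0.44754869 0.13158267 0.21340761] [0.00199359 0.00485326 0.03339985] 0.04003055891713265
```

View pics/p3.png

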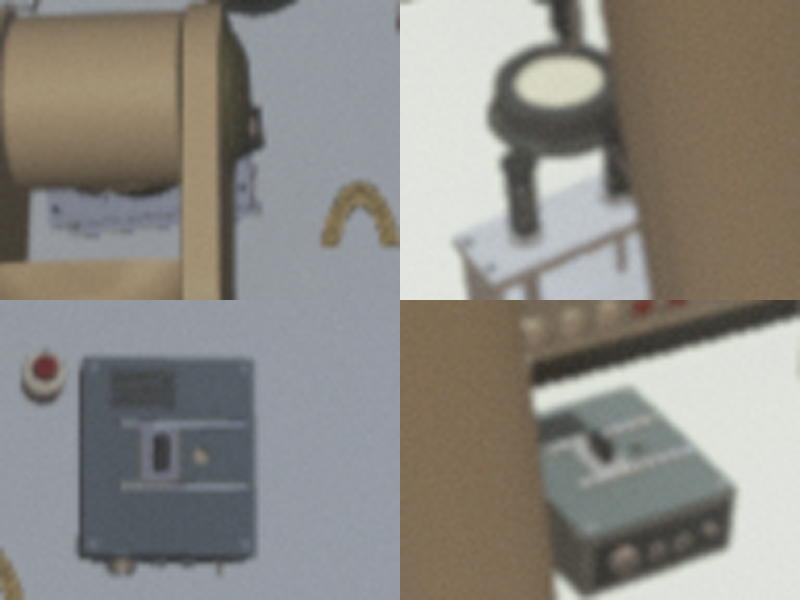

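The shutter is fully open and the hole shows at about (303,203) in the top picture and (292,186) in the scene picture. I'll descend onto the stylus handle.

```bash
python3 -m crank '[4,0.2,0.5,0,0, 4,0,0,0,0, 4,0,0,2,0, 4,0,0,2,0, 4,0,0,2,0, 4,0,0,2,0, 4,0,0,0,0, 4,0,0,0,0]'
python3 - <<'E'
from h import *
a=optics.get_image("scene");b=optics.get_image("top")
print(onz(a,[291.9,186],.064),onz(b,[303,202.7],.06),find(a,"reset_hole"),find(b,"reset_hole"))
for p in(a,b):
  for u,s in find(p,"reset_hole"): print(onz(p,u,.062),s)
E
```

```text
time_s: 8.47
position: [0.4522, 0.1214, 0.1332]
tool_rot: [[0.996, 0.094, -0.002], [0.094, -0.996, -0.0], [-0.002, -0.0, -1.0]]
ft_force: [0.6, 0.4, -0.7]
grip_width: 0.04
gripper_force: 0.0
[ 0.50349494 -0.15638121  0.064     ] [ 0.50904121 -0.15770992  0.06      ] [(array([283.4944, 198.4128]), 0.89)] [(array([296.3968, 202.9824]), 0.9)]
[ 0.46460968 -0.10126388  0.062     ] 0.89
[ 0.50800772 -0.13659252  0.062     ] 0.9
```

```bash
python3 -m crank '[4,-0.15,-0.58,0,0, 4,0,0,0,0, 4,0,0,2,0, 4,0,0,2.2,0, 4,0,0,0,0, 4,0,0,0,0, 0,0,0,0,0, 0,0,0,0,0]' 60
python3 -m crank '[0,0,0,0,0, 0,0,0,0,0, 0,0,0,0,0, 0,0,0,0,0, 0,0,0,0,0, 0,0,0,0,0, 0,0,0,0,0, 0,0,0,0,0]' 60
```

```text
time_s: 9.43
position: [0.4507, 0.1281, 0.0925]
tool_rot: [[0.995, 0.096, 0.002], [0.096, -0.995, 0.0], [0.002, 0.0, -1.0]]
ft_force: [-1.3, -0.1, 10.4]
grip_width: 0.0173
gripper_force: 40.0
time_s: 10.1
position: [0.4507, 0.1281, 0.0926]
tool_rot: [[0.995, 0.096, 0.003], [0.096, -0.995, 0.0], [0.003, 0.0, -1.0]]
ft_force: [-1.0, 0.6, 6.8]
grip_width: 0.0162
gripper_force: 58.3
```

```bash
python3 -m crank '[2.5,0,0,0,0, 2.5,0,0,0,-0.12, 2.5,0,0,0,0, 0,0,0,0,0, 0,0,0,0,0, 0,0,0,0,0, 0,0,0,0,0, 0,0,0,0,0]' 60
```

```text
time_s: 10.77
position: [0.4502, 0.128, 0.0918]
tool_rot: [[0.977, 0.212, 0.001], [0.212, -0.977, -0.0], [0.001, 0.0, -1.0]]
ft_force: [-1.4, -0.4, 5.7]
grip_width: 0.0171
gripper_force: 58.6
```

Wider than before, so I'll turn it the other way.

```bash
python3 -m crank '[2.5,0,0,0,0, 2.5,0,0,0,0.12, 2.5,0,0,0,0.12, 2.5,0,0,0,0, 0,0,0,0,0, 0,0,0,0,0, 0,0,0,0,0, 0,0,0,0,0]' 60
python3 -m crank '[0,0,0,0,0, 0,0,0,0,0, 0,0,0,0,0, 0,0,0,0,0, 0,0,0,0,0, 0,0,0,0,0, 0,0,0,0,0, 0,0,0,0,0]'
```

```text
time_s: 11.43
position: [0.45, 0.128, 0.0914]
tool_rot: [[1.0, -0.023, 0.0], [-0.023, -1.0, 0.0], [0.0, -0.0, -1.0]]
ft_force: [0.1, 0.2, 1.8]
grip_width: 0.0151
gripper_force: 58.4
time_s: 12.1
position: [0.45, 0.128, 0.0914]
tool_rot: [[1.0, -0.024, 0.0], [-0.024, -1.0, 0.0], [0.0, -0.0, -1.0]]
ft_force: [-0.9, -0.3, 3.1]
grip_width: 0.0152
gripper_force: 58.4
```

```bash
python3 -m crank '[0,0,0,-0.5,0, 0,0,0,-1.5,0, 0,0,0,-2,0, 0,0,0,-2.5,0, 0,0,0,-2.5,0, 0,0,0,-2,0, 0,0,0,-1.5,0, 0,0,0,0,0]' 80
python3 -m crank '[0,0.5,1.5,0,0, 0,0.6,3.5,0,0, 0,0.6,3.8,0,0, 0,0.6,3.8,0,0, 0,0.6,3.8,0,0, 0,0.6,3.8,0,0, 0,0.6,3.5,0,0, 0,0.6,2,0,0]'
python3 -m crank '[0,0.3,1,0,0, 0,0,0,0,0, 0,0,0,0,0, 0,0,0,0,0, 0,0,0,0,0, 0,0,0,0,0, 0,0,0,0,0, 0,0,0,0,0]'
```

```text
time_s: 12.77
position: [0.451, 0.128, 0.2191]
tool_rot: [[1.0, -0.024, 0.005], [-0.024, -1.0, 0.0], [0.005, -0.0, -1.0]]
ft_force: [0.5, 0.1, -0.6]
grip_width: 0.0146
gripper_force: 77.9
time_s: 13.43
position: [0.4904, -0.1334, 0.215]
tool_rot: [[1.0, -0.027, -0.002], [-0.027, -1.0, 0.0], [-0.002, -0.0, -1.0]]
ft_force: [-0.1, -0.7, -0.9]
grip_width: 0.0144
gripper_force: 78.1
time_s: 14.1
position: [0.4936, -0.1396, 0.2165]
tool_rot: [[1.0, -0.023, 0.0], [-0.023, -1.0, -0.0], [0.0, 0.0, -1.0]]
ft_force: [0.0, -0.1, 0.4]
grip_width: 0.0149
gripper_force: 78.1
```

```bash
python3 - <<'E'
from h import *
a=optics.get_image("scene");b=optics.get_image("top")
s=env.observe();P=np.array(s["position"]);print(P,s["grip_width"],s["ft_force"])
print("tip pred px",proj(a,P-[0,0,.0834]),proj(b,P-[0,0,.0834]),"hole",proj(a,[.5083,-.1567,.064]))
c=lambda p,x,y:cv2.resize(p["color"][y:y+72,x:x+96,::-1],(800,600),interpolation=cv2.INTER_CUBIC)
cv2.imwrite("pics/p4.png",c(a,240,135))
print(find(a,"stylus_tip"),find(b,"stylus_tip"))
E
```

```text
[ 0.4935275  -0.13987374  0.21639113] 0.014864508464719872 [ 0.08536897 -0.2597296  -0.47291534]
tip pred px [[290.36666039 170.77078624]] [[300.54233889 204.40623769]] hole [[291.15347827 185.17162694]]
[(array([293.6832, 148.6848]), 0.58), (array([339.3024, 159.7824]), 0.43)] []
```

View pics/p4.png

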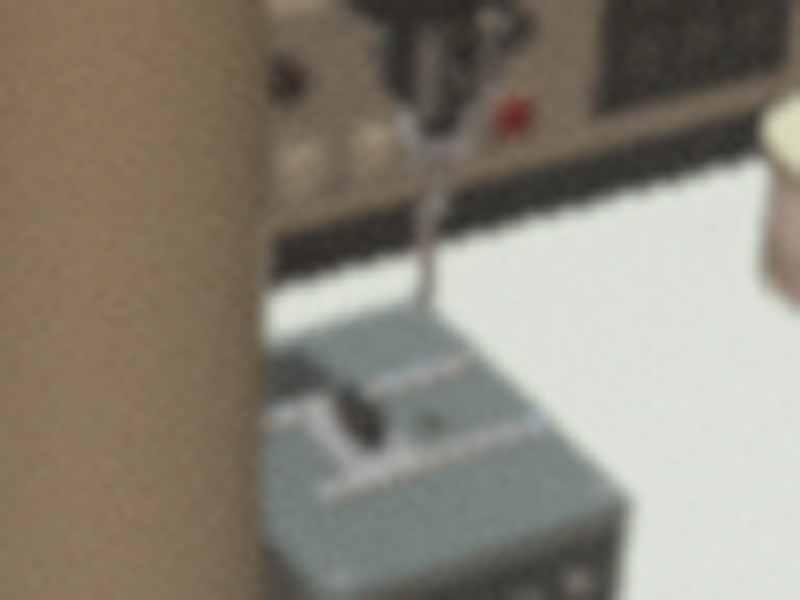

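The stylus is held upright. Its tip is at about (291,171.6) and the hole at (292,185.4), within 1 px of prediction. I'll move to just above the hole.

```bash
python3 -m crank '[0,1.5,1.65,0,0, 0,0,0,1,0, 0,0,0,1.5,0, 0,0,0,1.5,0, 0,0,0,1.2,0, 0,0,0,0.9,0, 0,0,0,0,0, 0,0,0,0,0]'
python3 - <<'E'
from h import *
a=optics.get_image("scene")
s=env.observe();P=np.array(s["position"]);print(P,s["grip_width"],s["ft_force"])
print("tip pred px",proj(a,P-[0,0,.0834]),"hole",proj(a,[.5083,-.1567,.064]))
cv2.imwrite("pics/p5.png",cv2.resize(a["color"][154:202,260:324,::-1],(800,600),interpolation=cv2.INTER_CUBIC))
E
```

```text
time_s: 14.97
position: [0.5082, -0.1571, 0.1554]
tool_rot: [[1.0, -0.024, -0.0], [-0.024, -1.0, 0.0], [-0.0, -0.0, -1.0]]
ft_force: [0.0, -0.2, -0.5]
grip_width: 0.0147
gripper_force: 78.2
[ 0.50843753 -0.15718195  0.15592359] 0.014693648194510056 [-0.43636419 -0.71881333 -0.83315019]
tip pred px [[291.41022637 182.90129293]] hole [[291.15347827 185.17162694]]
```

View pics/p5.png

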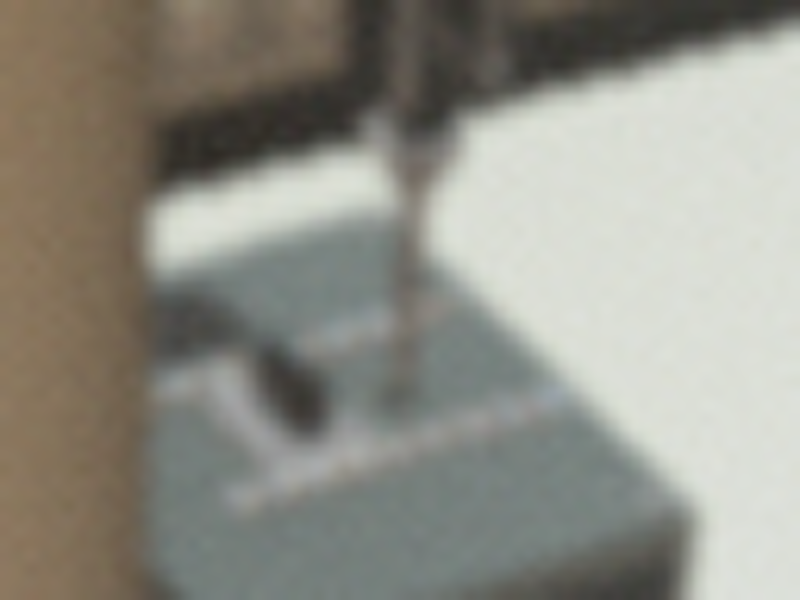

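The tip at about (292,184) lines up with the hole at (292,185.4). I'll lower it gently.

```bash
python3 -m crank '[0,0,0,0.3,0, 0,0,0,0.3,0, 0,0,0,0.3,0, 0,0,0,0.2,0, 0,0,0,0.1,0, 0,0,0,0,0, 0,0,0,0,0, 0,0,0,0,0]' 100
```

```text
time_s: 15.68
position: [0.5082, -0.157, 0.1434]
tool_rot: [[1.0, -0.024, 0.0], [-0.024, -1.0, -0.0], [0.0, 0.0, -1.0]]
ft_force: [0.5, -0.3, -2.1]
grip_width: 0.014
gripper_force: 97.3
```

```bash
python3 -m crank '[0,0,0,0.3,0, 0,0,0,0.4,0, 0,0,0,0.4,0, 0,0,0,0.4,0, 0,0,0,0.3,0, 0,0,0,0,0, 0,0,0,0,0, 0,0,0,0,0]'
```

```text
time_s: 16.35
position: [0.5082, -0.157, 0.1254]
tool_rot: [[1.0, -0.024, 0.0], [-0.024, -1.0, -0.0], [0.0, 0.0, -1.0]]
ft_force: [-0.2, 0.6, -0.6]
grip_width: 0.0141
gripper_force: 97.4
```

```bash
python3 -m crank '[0,0,0,0.2,0, 0,0,0,0.2,0, 0,0,0,0.2,0, 0,0,0,0.1,0, 0,0,0,0.1,0, 0,0,0,0,0, 0,0,0,0,0, 0,0,0,0,0]'
```

```text
time_s: 17.02
position: [0.5083, -0.1571, 0.1176]
tool_rot: [[1.0, -0.024, 0.001], [-0.024, -1.0, -0.0], [0.001, 0.0, -1.0]]
ft_force: [0.4, -0.1, 4.3]
grip_width: 0.0145
gripper_force: 97.6
```

```bash
python3 -m crank '[0,0,0,0.1,0, 0,0,0,0.1,0, 0,0,0,0.1,0, 0,0,0,0,0, 0,0,0,0,0, 0,0,0,0,0, 0,0,0,0,0, 0,0,0,0,0]'
```

```text
time_s: 17.68
position: [0.5084, -0.1571, 0.1146]
tool_rot: [[1.0, -0.024, 0.001], [-0.024, -1.0, -0.0], [0.001, 0.0, -1.0]]
ft_force: [-0.0, 0.3, 5.8]
grip_width: 0.0145
gripper_force: 97.8
```

```bash
python3 -m crank '[0,0,0,0.1,0, 0,0,0,0.05,0, 0,0,0,0,0, 0,0,0,0,0, 0,0,0,0,0, 0,0,0,0,0, 0,0,0,0,0, 0,0,0,0,0]'
python3 - <<'E'
from h import *
b=optics.get_image("scene");s=env.observe();print(s["position"],s["ft_force"],s["grip_width"])
cv2.imwrite("pics/p6.png",cv2.resize(b["color"][130:226,230:358,::-1],(800,600),interpolation=cv2.INTER_CUBIC))
E
```

```text
time_s: 18.35
position: [0.5085, -0.1572, 0.114]
tool_rot: [[1.0, -0.024, 0.002], [-0.024, -1.0, -0.001], [0.002, 0.001, -1.0]]
ft_force: [-0.9, 1.1, 13.5]
grip_width: 0.0141
gripper_force: 99.1
[ 0.50855073 -0.15716527  0.11401688] [-1.97750192  0.5117852  14.21382144] 0.01440141776148997
```

View pics/p6.png

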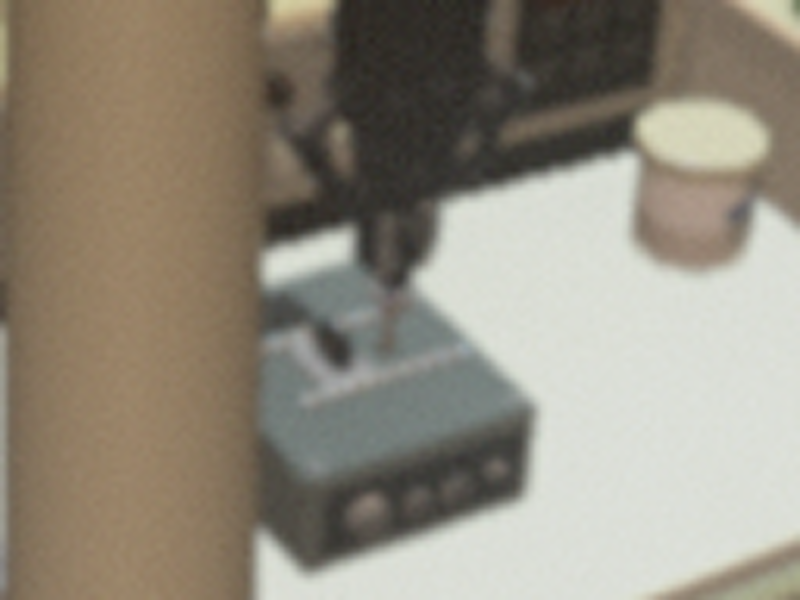

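The shank is in the hole at about (388,350) in the crop, with the shutter clear of it. The jump in force to 14 N shows the button is on its stop.

```bash
python3 -c "
from rig import env
print(env.close_job())"
```

```text
the job is handed in; nothing more can be done
None
```

The job is handed in: the shutter was slid to its stop, and the stylus, still in the gripper, is holding the reset button down at its stop with about 14 N, after about 18 s of robot time.

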